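# Reset the bench power with the switch key

## Task

Reset the bench power: take the key out of the wooden bit block, push it fully home into the key switch on the control station, turn it clockwise against the spring until it comes up firmly on its stop and hold it there for about a second. Then turn it back to the home position, draw it out and stand it fully home in its hole in the block again. Feel your way and do not force the key, and leave everything else on the bench as it lies.

Things in the scene. Friction and masses are not known exactly. Their poses are not given: they have to be found in the camera images.
- key: Barrel key, 46 mm long, standing head up; origin at the centre of the barrel's tip, z up the key, x along the head's width. Steel barrel 10 mm diameter to z = 14 mm, its tip tapered over 2 mm to 7.2 mm. Two lugs along x, 17 mm over both, 3 mm thick, z = 4 to 10 mm. Same after a half turn about z. 28 to 49 g. Starts in the block, its x within 0.25 rad of the block's x.
- head (a point): On the key's axis 25 mm above the tip (z = 25 mm in the key), axes as the key. Flat-bottomed black plastic head, 30 mm (x) by 10 mm (y), from 14 to 46 mm above the tip: grip it across the 10 mm. Its underside is the key's shoulder. In a light grip (60 N or less) it can twist in the jaws when turned against the stop.
- station: Grey control station fixed to the bench; origin on the bench under the key switch's axis, z up. Box 80 mm (x) by 170 mm (y = -38 to +132 mm), top at z = 58 mm. The key switch is a steel bezel 30 mm diameter standing to z = 74 mm; its plug turns with the key (0.15 rad free play either way), clockwise only, and a spring drives it home. A pilot lamp (top at 70 mm) at y = 50 mm, a mushroom button (36 mm wide, top at 86 mm) at y = 100 mm.
- keyway (a point): Centre of the key switch's face, 74 mm above the bench, axes as the station. Hole 12 mm diameter with two opposite slots along x (19.6 mm over both, 5.6 mm wide). Key's x along this x (either way round): the lugs pass the slots. Fully home: shoulder on the face, tip 14 mm below it. Once turned, the lugs are held under the 3 mm thick face with 1 mm of up and down play.
- washer: Stop washer hidden in the switch; origin and axes as keyway. It carries the stop that the lugs meet, 0.55 to 1.2 rad clockwise of home, different each time and not shown by this pose: felt as a sharp rise of the turning moment above the spring's (0.02 N m at home to 0.06 at most). A rise of 0.04 to 0.08 N m is firmly on the stop; over 0.2 N m in all the key is being forced.
- block: Hardwood bit block fixed to the bench, 110 mm (x from -25 to +85 mm) by 50 mm (y) by 30 mm high. Origin on the bench under the key's hole, z up. Six screwdriver bits stand up to 16 mm above its top at x = 36 to 70 mm.
- keyhole (a point): Centre of the key's hole in the block's top, 30 mm above the bench, axes as the block. Round hole 19.5 mm diameter, 18 mm deep. With the key fully home its shoulder rests on the block's top, the tip 14 mm below this point; any yaw fits.
- mug: Loose bystander to be left where it lies. White mug with pencils, 82 mm diameter, 95 mm high (pencils to about 190 mm), handle at +y; origin under its centre.
- clamp: Loose bystander to be left where it lies. Orange bar clamp lying flat, bar 330 mm along x, jaws to y = -100 mm, 32 mm high; origin under the bar's middle.
- ratchet: Loose bystander to be left where it lies. Black-handled ratchet lying flat, head 36 mm diameter at the origin, square drive up to 34 mm, handle to x = -200 mm.
- socket0: Loose bystander to be left where it lies. Chrome socket standing, 19 mm diameter, 26 mm high; origin under its centre.
- socket1: Loose bystander to be left where it lies. Chrome socket standing, 22 mm diameter, 27 mm high; origin under its centre.
- socket2: Loose bystander to be left where it lies. Chrome socket standing, 26 mm diameter, 28 mm high; origin under its centre.
Mind the look-alikes: they are no part of the job. There is more than one size of the key; the job needs the smaller. Of the things that look like the block, take the one that is farthest from the robot's base at the start.

How it is judged:
By the outcome, as a careful person would: the job done as asked, in the order asked, and still so for the second after the job is handed in, with the robot touching nothing.
It also fails if it takes over 67 s, if anything falls off the work surface, if the arm or the gripper's body presses on something with over 40 N, if the wrist force passes 120 N, or if a joint passes its speed limit or range.

## Robot

A 7-joint arm with a two-finger parallel gripper is mounted at the origin on the work surface. World frame = base frame: x ahead of the robot, y to its left, z up, the work surface at z = 0. Lengths are in m, angles in rad, forces in N, time in s.
With the tool pointing down it reaches from about 0.4 to 0.875 m from the base axis. Payload 19.3 kg.
Tool frame: the origin (TCP) lies at the very end of the fingers, on their centre line; the grasp point (between the pads) lies 19 mm behind it; z points along the fingers, y is the line along which they close (so a half turn about z gives the same grasp; the last joint's range is limited). The gripper opens to 85 mm and grips with 20 to 120 N. Pads are 22 mm wide; open, the fingers measure 114 mm over their backs; the gripper's body (76 mm by 85 mm) begins 54 mm behind the grasp point. The pads swing forward as they close: fully open they stand 13 mm farther back than shut.
Start: joints at [-1.276, 0.521, -0.036, 1.599, 0.021, 1.021, -0.113], TCP at [0.223, 0.584, 0.231] pointing down, gripper open.
Joint ranges: [-2.91, 2.91], [-0.3, 2.13], [-1.5, 1.42], [0.17, 2.43], [-1.26, 4.41], [0.16, 1.93], [-2.52, 2.52]. Speed limits (rad/s): [1.89, 1.89, 2.39, 2.39, 3.01, 3.01, 3.01].

## Interface

Orientations are given as [roll, pitch, yaw] about the fixed x, y, z axes, in that order (R = Rz(yaw) Ry(pitch) Rx(roll)).
In Python, from workcell import bot gives the robot as it stands.
- The arm moves only by the tool jog_arm, never from a script. Its argument "motion" is a list of rows, each a list of 5 numbers: the shift along the tool's x, y, z scaled (see below), then the turn about the tool's z scaled (see below), then the opening, from 0 (shut) to 1 (fully open). A call has 1 to 12 rows; each row shifts and turns the commanded pose from where the row before left it, along the tool's axes as they then stand; what a row does not reach is not made up. The controller multiplies each number of a shift by 30 mm and each number of a turn by 0.08 rad. A row lasts 1/10 s, in which the tool goes at most 50 mm and 8.59 degrees, less where a joint would pass 70% of its speed; a pose out of reach is approached as far as the arm can. A call with a number of a shift or a turn outside -1 to 1 is refused whole. A call with a gripper value outside its range is refused whole. The fingers move at their own pace and stop on an object; "newtons" is the grip in N (left out, the last holds). Time passes only in rows, so rows that do not move let the fingers close. It gives the time, the measured TCP pose, the force, the opening and the grip force at its end, in the units of the state.
- bot.observe(): the state, without advancing time (a new reading comes with each control period).
- bot.grab_frame(name): name is "side" or "top"; returns a dict with "pixels" (480x640x3 uint8, red, green, blue), "fovy" (degrees; the focal length in pixels is half the picture's height over the tangent of half this angle, whatever the lens; pixels are square), "cx", "cy" (the principal point, pixels), "rvec" (rotation vector, rad) and "tvec" (3), from world to camera coordinates, as OpenCV has them. Camera axes: x right, y down, z forward; pixel columns grow to the right and rows downward; lengths in m; the calibration is good to about 2 mm. A picture is of the moment at which its call begins. There is no depth.
- bot.job_done(): hands the job in; it is judged then, once.
The state is a dict: "clock": time; "qpos": joint angles; "qd": joint speeds; "joint_efforts": joint torques, N m; "position": TCP position; "tool_rot": TCP orientation; "force": force on the tool from outside, world axes, zero at the start; "moment": the same for the moment, N m; "grip_width": finger opening in m; "finger_force": force on a finger pad.
Only numpy, scipy, OpenCV 4.12 (cv2) and the standard library are available. Lean on these libraries where they do the work, as an engineer would, in place of code of your own. Each camera call takes 0.05 s, during which the arm holds its last target. There are 200 camera calls.

## Working session

There is one attempt and no reset: what is moved stays moved. The work goes in short steps, Python scripts to look and compute and a tool call to move; the robot and the scene stay as the last step left them, time stands still between calls to the robot, and variables do not carry over. Pictures are saved under pics/ and viewed, at most 10 in all, crops included, and the job is handed in when it is done.

Besides the shell and the picture viewer there is one more tool, called after "Call:" in YAML: its name, and indented under it one key for each argument. jog_arm: Moves the arm, as the interface text tells. Shifts and turns lie within -1 to 1; 1 stands for 30 mm of shift or 0.08 rad of turn. Its arguments: {"type":"object","properties":{"motion":{"type":"array","items":{"type":"array","items":{"type":"number"}}},"newtons":{"type":"number"}},"required":["motion"]}

```bash
mkdir -p pics; cat > h.py <<'E'
import numpy as np,cv2,json,pickle
from workcell import bot
def grab(n,tag):
    f=bot.grab_frame(n); pickle.dump(f,open(f'pics/{tag}.pkl','wb'))
    cv2.imwrite(f'pics/{tag}.png',f['pixels'][:,:,::-1]); return f
def load(tag): return pickle.load(open(f'pics/{tag}.pkl','rb'))
def K(f):
    h=f['pixels'].shape[0]; fl=h/2/np.tan(np.radians(f['fovy'])/2)
    return np.array([[fl,0,f['cx']],[0,fl,f['cy']],[0,0,1]])
def ray(f,u,v):
    R=cv2.Rodrigues(np.array(f['rvec'],float))[0]; t=np.array(f['tvec'],float).ravel()
    d=R.T@np.linalg.inv(K(f))@[u,v,1]; return -R.T@t,d
def plane(f,u,v,z):
    c,d=ray(f,u,v); return c+d*(z-c[2])/d[2]
def proj(f,p):
    return cv2.projectPoints(np.array(p,float).reshape(-1,3),np.array(f['rvec'],float),np.array(f['tvec'],float),K(f),None)[0].reshape(-1,2)
def tri(a,b):
    (c1,d1),(c2,d2)=a,b; s=np.linalg.lstsq(np.c_[d1,-d2],c2-c1,rcond=None)[0]
    p,q=c1+s[0]*d1,c2+s[1]*d2; return (p+q)/2,np.linalg.norm(p-q)
E
python3 - <<'E'
from h import *
for n in('side','top'):
    f=grab(n,n+'0'); print({k:v for k,v in f.items() if k!='pixels'}, ray(f,320,240)[0])
print(bot.observe())
E
```

```text
{'fovy': 45.99115227170541, 'cx': 319.7178627651898, 'cy': 240.39386892262382, 'rvec': array([ 1.99229886, -0.69071658,  0.40972594]), 'tvec': array([-0.35382866,  0.26506542,  0.73640201])} [-0.04258567 -0.61987674  0.5930275 ]
{'fovy': 43.162707667603705, 'cx': 313.3914527804593, 'cy': 238.9353530807323, 'rvec': array([ 2.10977414, -2.16623326,  0.17281228]), 'tvec': array([0.13225792, 0.56633454, 1.38511629])} [0.34108169 0.12147694 1.45797145]
{'clock': 0.1, 'qpos': array([-1.27623849,  0.52195032, -0.03631188,  1.59993383,  0.02123865,
        1.02107296, -0.11280938]), 'qd': array([-1.21700672e-03, -1.68581155e-03, -6.31661629e-04, -2.93557126e-04,
        7.95171056e-05,  1.01816914e-03,  8.18159492e-04]), 'joint_efforts': array([ 2.27145712e-03, -9.28482342e+01,  1.98373005e+00, -3.70527577e+01,
        1.81461847e-02,  5.22025191e-03,  1.33558990e-05]), 'position': array([0.22289923, 0.58359723, 0.23079216]), 'tool_rot': array([-3.14061966e+00,  1.07421664e-04,  2.77682093e+00]), 'force': array([ 0.49747887, -0.68446879,  0.29940603]), 'moment': array([-0.03118489, -0.00232912,  0.00877182]), 'finger_force': 0.0, 'grip_width': 0.0852425959799551}
```

View pics/top0.png

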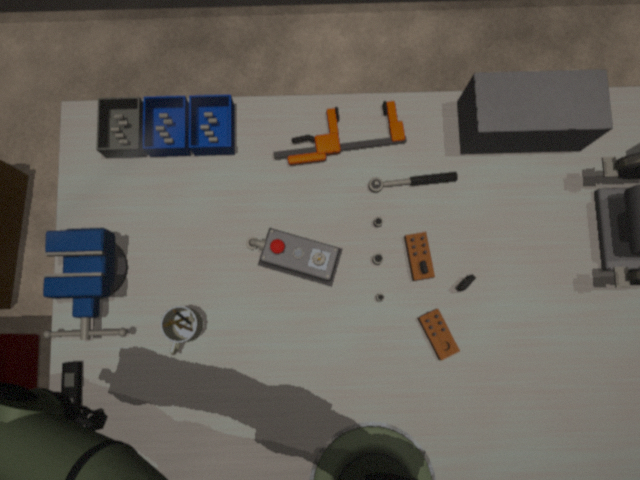

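View pics/side0.png

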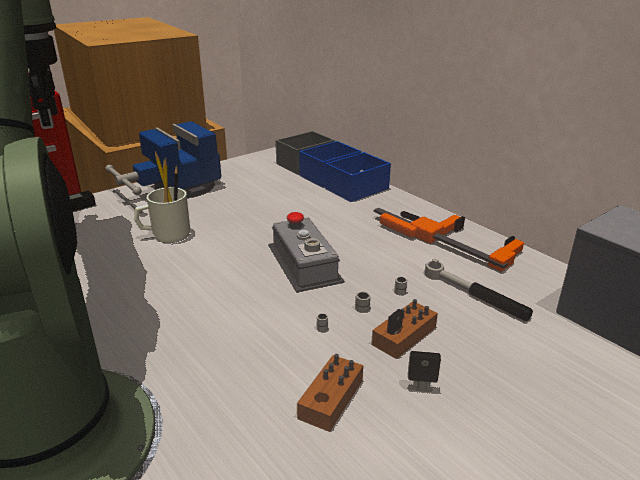

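The top view shows two blocks and two keys.
- **Blocks:** one at (420,256) holding a key at (424,267), side view (396,320). The other is empty at (438,333), nearer the base.
- **Keys:** one standing in the far block, and one loose at (465,283), side view (424,366), which looks larger.

The far block and the key in it fit the description. I'll confirm this in an enlarged crop and measure.

```bash
python3 - <<'E'
from h import *
t=load('top0');s=load('side0')
a=cv2.resize(t['pixels'][220:300,395:490],None,fx=4,fy=4,interpolation=cv2.INTER_CUBIC)
b=cv2.resize(s['pixels'][290:400,365:450],None,fx=4,fy=4,interpolation=cv2.INTER_CUBIC)
c=cv2.resize(t['pixels'][220:290,245:350],None,fx=4,fy=4,interpolation=cv2.INTER_CUBIC)
im=np.zeros((600,800,3),np.uint8); im[:320,:380]=a; im[:440,400:740]=b; im[320:,:400]=c[:280,:400]
cv2.imwrite('pics/crop0.png',im[:,:,::-1])
# block mask top
for tag,f in(('t',t),('s',s)):
    hsv=cv2.cvtColor(f['pixels'],cv2.COLOR_RGB2HSV)
    m=cv2.inRange(hsv,(3,110,60),(16,220,230))
    for c in cv2.findContours(m,0,1)[0]:
        if cv2.contourArea(c)>150: 
            r=cv2.minAreaRect(c); print(tag,r,cv2.contourArea(c))
            if tag=='t': print([plane(f,*p,0.03)[:2].round(4) for p in cv2.boxPoints(r)])
    print(tag,'pts')
E
```

```text
t ((438.5000305175781, 334.0000305175781), (47.85185241699219, 21.466251373291016), 63.43495178222656) 979.0
[array([ 0.3802, -0.1225]), array([ 0.4012, -0.1686]), array([ 0.3015, -0.2123]), array([ 0.2809, -0.1666])]
t ((419.20562744140625, 255.93020629882812), (45.764984130859375, 21.561758041381836), 79.3803482055664) 905.5
[array([ 0.5749, -0.1001]), array([ 0.5832, -0.1511]), array([ 0.475, -0.165]), array([ 0.4669, -0.1145])]
t pts
s ((329.51446533203125, 391.3664245605469), (42.59968185424805, 79.49136352539062), 32.7352294921875) 2629.0
s ((404.1607666015625, 328.0788879394531), (37.01244354248047, 70.06622314453125), 51.14662170410156) 1664.0
s ((415.9794616699219, 229.31283569335938), (74.43109893798828, 22.822269439697266), 6.254032611846924) 526.0
s ((136.52291870117188, 94.15733337402344), (172.6829071044922, 155.8292694091797), 77.31961059570312) 17890.0
s pts
```

View pics/crop0.png

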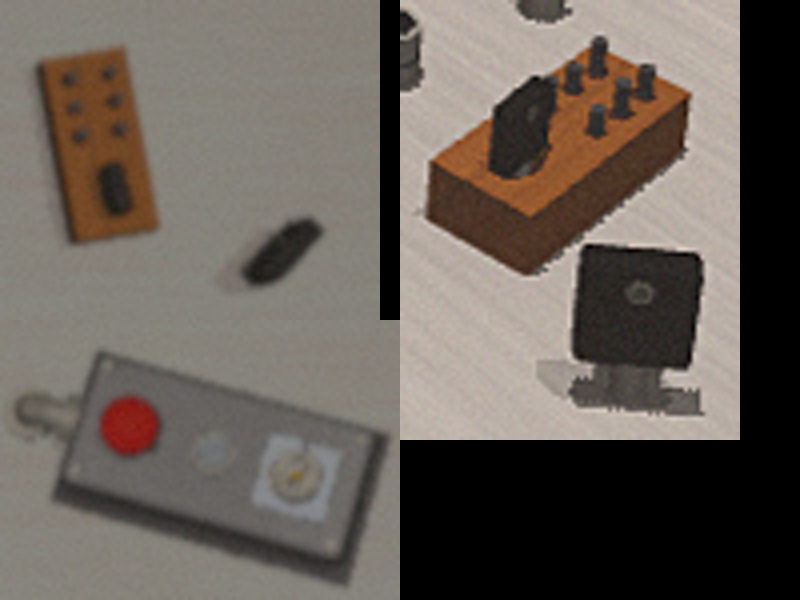

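The crop confirms it. The key in the far block has the smaller head, and the loose one at (465,283) is clearly bigger. The switch bezel is at about (319,259) in the top view, the lamp at (298,253) and the button at (277,246). Next I'll measure precisely.

```bash
python3 - <<'E'
from h import *
t=load('top0');s=load('side0')
im=np.zeros((600,800,3),np.uint8)
b=cv2.resize(s['pixels'][205:290,268:346],None,fx=5,fy=5,interpolation=cv2.INTER_CUBIC); im[:b.shape[0],:b.shape[1]]=b
b=cv2.resize(s['pixels'][300:345,375:420],None,fx=8,fy=8,interpolation=cv2.INTER_CUBIC); im[:360,400:760]=b
cv2.imwrite('pics/crop1.png',im[:,:,::-1])
def blob(f,m,near):
    n,l,st,c=cv2.connectedComponentsWithStats(m)
    k=min((i for i in range(1,n) if st[i,4]>8),key=lambda i:np.hypot(*(c[i]-near))); print(st[k],c[k].round(2)); return c[k],(l==k)
ht=cv2.cvtColor(t['pixels'],cv2.COLOR_RGB2HSV);hs=cv2.cvtColor(s['pixels'],cv2.COLOR_RGB2HSV)
red=lambda h:cv2.inRange(h,(0,160,70),(3,255,255))|cv2.inRange(h,(172,160,70),(180,255,255))
bt,_=blob(t,red(ht),(277,246)); bs,_=blob(s,red(hs),(295,217))
print('button top plane',plane(t,*bt,.08),'side',plane(s,*bs,.08))
g=t['pixels'].max(2); m=(g<75).astype(np.uint8)*255; m[:,:415]=0
kt,l=blob(t,m,(424,267)); 
v,u=np.nonzero(l); print('keyhead extents',u.min(),u.max(),v.min(),v.max())
print('key top', plane(t,*kt,.055))
r=cv2.minAreaRect(np.c_[u,v].astype(np.float32)); bp=cv2.boxPoints(r); print(r,[plane(t,*p,.055)[:2].round(4) for p in bp])
g=s['pixels'].max(2); m=(g<60).astype(np.uint8)*255
ks,l=blob(s,m,(396,320)); c,d=tri(ray(t,*kt),ray(s,*ks)); print('tri key',c,d)
# station body mask grey
for p,z in(((318.75,258.75),.074),((297.8,253),.07)): print(p,plane(t,*p,z))
E
```

```text
[271 240  14  13 144] [277.   246.01]
[287 212  17  10 127] [294.85 216.61]
button top plane [0.54983502 0.20133718 0.08      ] side [0.54755582 0.20221734 0.08      ]
[419 261   9  13  87] [423.01 267.09]
keyhead extents 419 427 261 273
key top [ 0.49508187 -0.13567787  0.055     ]
((423.0, 267.0000305175781), (12.551432609558105, 7.060181140899658), 78.69007110595703) [array([ 0.5084, -0.1255]), array([ 0.5112, -0.1417]), array([ 0.4823, -0.1458]), array([ 0.4795, -0.1296])]
[387 309  17  25 278] [395.05 321.27]
tri key [ 0.49519238 -0.13643291  0.04772367] 0.0017628613891310914
(318.75, 258.75) [0.51858955 0.106245   0.074     ]
(297.8, 253) [0.53375476 0.15418097 0.07      ]
```

View pics/crop1.png

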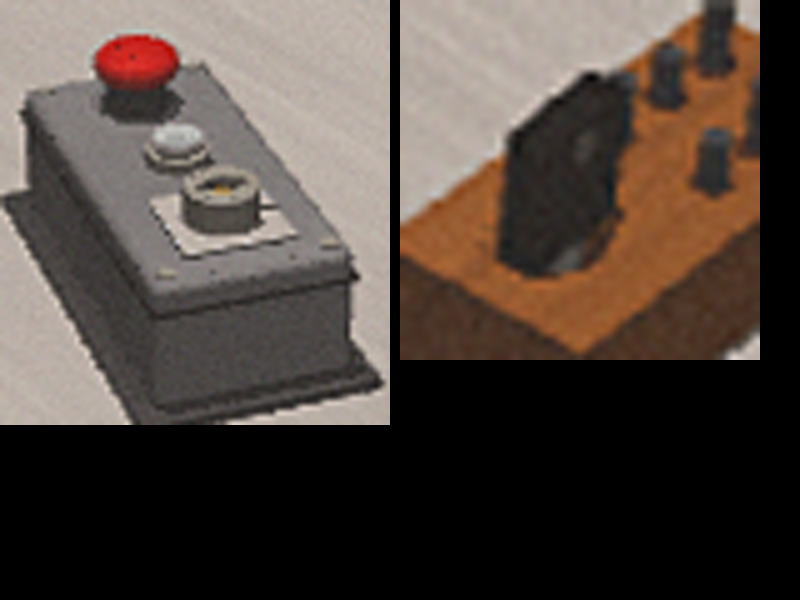

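The crop shows the bezel rim centred near side-view pixel (312,242) and the key head standing square on the block, shoulder down. The measured points agree with the given heights and sizes. I'll grip at tool yaw ≈ key yaw + π, which keeps the wrist in range for the clockwise turn.

```bash
cat >> h.py <<'E'
def go(x,y,z,yaw):
    """units (30 mm, .08 rad) to target: turn first, then shift in turned axes"""
    o=bot.observe(); p=np.array(o['position']); y0=o['tool_rot'][2]
    dy=(yaw-y0+np.pi)%(2*np.pi)-np.pi
    ex=np.array([np.cos(yaw),np.sin(yaw)]); ey=np.array([np.sin(yaw),-np.cos(yaw)])
    d=np.array([x,y,z])-p
    print('turn u',round(-dy/.08,3),'shift u',np.round(np.array([d[:2]@ex,d[:2]@ey,-d[2]])/.03,3),'|',p.round(4),np.round(o['tool_rot'],4),'f',np.round(o['force'],2),'m',np.round(o['moment'],3),'w',round(o['grip_width'],4),'ff',round(o['finger_force'],1),'t',round(o['clock'],2))
E
python3 - <<'E'
from h import *
s=load('side0');t=load('top0')
print(plane(s,312.4,242.2,.074), tri(ray(t,318.75,258.75),ray(s,312.4,242.2)))
# station long edge direction & key yaw from moments
m=(t['pixels'].max(2)<75); m[:,:415]=0; m[:,432:]=0; m[:257]=0; m[280:]=0
v,u=np.nonzero(m); P=np.array([plane(t,a,b,.058)[:2] for a,b in zip(u,v)]); w,V=np.linalg.eigh(np.cov(P.T)); print('key yaw',np.arctan(V[1,1]/V[0,1]),np.sqrt(w*12))
go(.495,-.136,.16,0.14+np.pi)
E
```

```text
[0.51803121 0.10665584 0.074     ] (array([0.5182937 , 0.10643733, 0.07405792]), np.float64(0.0006882863407013146))
key yaw 0.17957522399615067 [0.01611843 0.02863114]
turn u -6.31 shift u [ -5.634 -25.018   2.36 ] | [0.2229 0.5836 0.2308] [-3.1406e+00  1.0000e-04  2.7768e+00] f [ 0.5  -0.68  0.3 ] m [-0.031 -0.002  0.009] w 0.0852 ff 0.0 t 0.1
```

Call:
jog_arm:
  motion:
    - [0,0,0,-0.9,1]
    - [0,0,0,-0.9,1]
    - [0,0,0,-0.9,1]
    - [0,0,0,-0.9,1]
    - [0,0,0,-0.9,1]
    - [0,0,0,-0.9,1]
    - [0,0,0,-0.9,1]
    - [-0.2,-0.9,0,0,1]
    - [-0.2,-0.9,0,0,1]
    - [-0.2,-0.9,0,0,1]
    - [-0.2,-0.9,0,0,1]
    - [-0.2,-0.9,0,0,1]
  newtons: 100

```text
clock: 1.3
position: [0.2717, 0.4531, 0.2311]
tool_rot: [-3.141, -0.0, -3.002]
force: [1.3, -0.2, 0.7]
grip_width: 0.0852
finger_force: 0.0
```

Call:
jog_arm:
  motion:
    - [-0.2,-0.9,0,0,1]
    - [-0.2,-0.9,0,0,1]
    - [-0.2,-0.9,0,0,1]
    - [-0.2,-0.9,0,0,1]
    - [-0.2,-0.9,0,0,1]
    - [-0.2,-0.9,0,0,1]
    - [-0.2,-0.9,0,0,1]
    - [-0.2,-0.9,0,0,1]
    - [-0.2,-0.9,0,0,1]
    - [-0.2,-0.9,0,0,1]
    - [-0.2,-0.9,0,0,1]
    - [-0.2,-0.9,0,0,1]

```text
clock: 2.5
position: [0.3878, 0.1423, 0.2313]
tool_rot: [-3.142, -0.0, -3.002]
force: [1.0, 0.3, -0.4]
grip_width: 0.0855
finger_force: 0.0
```

Call:
jog_arm:
  motion:
    - [-0.2,-0.9,0,0,1]
    - [-0.2,-0.9,0,0,1]
    - [-0.2,-0.9,0,0,1]
    - [-0.2,-0.9,0,0,1]
    - [-0.2,-0.9,0,0,1]
    - [-0.2,-0.9,0,0,1]
    - [-0.2,-0.9,0,0,1]
    - [-0.2,-0.9,0,0,1]
    - [-0.2,-0.9,0,0,1]
    - [-0.2,-0.9,0,0,1]
    - [-0.2,-0.7,0,0,1]
    - [0,0,0,0,1]

```text
clock: 3.7
position: [0.4937, -0.1382, 0.231]
tool_rot: [-3.141, -0.0, -3.005]
force: [0.1, 0.5, -0.3]
grip_width: 0.0854
finger_force: 0.0
```

```bash
python3 - <<'E'
from h import *
go(.4953,-.1362,.12,0.15+np.pi);print(bot.observe()['qpos'])
E
```

```text
turn u -0.174 shift u [-0.061  0.057  3.7  ] | [ 0.4937 -0.1382  0.231 ] [-3.1406e+00 -3.0000e-04 -3.0055e+00] f [ 0.07  0.45 -0.34] m [0.005 0.054 0.053] w 0.0854 ff 0.0 t 3.7
[ 0.01427666  0.34825392  0.18253857  1.9006658  -0.07791287  0.8995104
  1.9415011 ]
```

Call:
jog_arm:
  motion:
    - [-0.06,0.06,0.8,-0.2,1]
    - [0,0,0.9,0,1]
    - [0,0,0.9,0,1]
    - [0,0,0.9,0,1]
    - [0,0,0.9,0,1]
    - [0,0,0.8,0,1]
    - [0,0,0.6,0,1]
    - [0,0,0,0,1]

```text
clock: 4.5
position: [0.4935, -0.1327, 0.0554]
tool_rot: [3.14, -0.004, -2.986]
force: [0.8, -0.4, -0.2]
grip_width: 0.085
finger_force: 0.0
```

```bash
python3 - <<'E'
from h import *
go(.4953,-.1362,.034,0.15+np.pi)
t=grab('top','top1');s=grab('side','side1')
im=np.zeros((480,800,3),np.uint8)
im[:400,:400]=cv2.resize(t['pixels'][220:320,370:470],None,fx=4,fy=4,interpolation=cv2.INTER_CUBIC);
im[:480,400:]=cv2.resize(s['pixels'][250:370,345:445],None,fx=4,fy=4,interpolation=cv2.INTER_CUBIC)
cv2.imwrite('pics/crop2.png',im[:,:,::-1])
E
```

```text
turn u 0.072 shift u [-0.042 -0.124  0.714] | [ 0.4935 -0.1327  0.0554] [ 3.1402 -0.0035 -2.9858] f [ 0.84 -0.44 -0.2 ] m [-0.017 -0.024  0.027] w 0.085 ff 0.0 t 4.5
```

View pics/crop2.png

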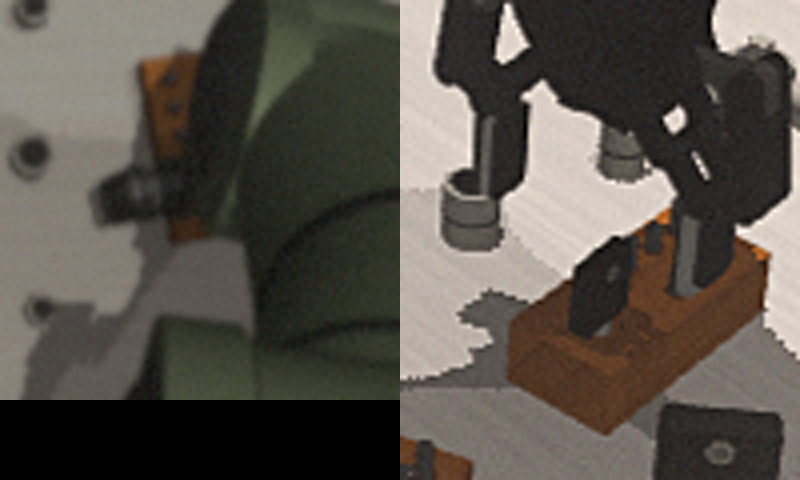

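The side view shows the fingers straddling the key head cleanly, with tips at crop (485,190) and (690,290) and the head at (600,285). The tips clear the block and bits. I'll descend and close.

Call:
jog_arm:
  motion:
    - [-0.04,-0.12,0.3,0,1]
    - [0,0,0.4,0,1]
    - [0,0,0,0,1]
    - [0,0,0,0,1]

```text
clock: 5.0
position: [0.4965, -0.1369, 0.0361]
tool_rot: [3.141, -0.001, -2.987]
force: [-0.5, -1.1, 0.5]
grip_width: 0.0853
finger_force: 0.0
```

```bash
python3 - <<'E'
from h import *
go(.4953,-.1362,.034,0.155+np.pi)
E
```

```text
turn u 0.001 shift u [0.035 0.03  0.069] | [ 0.4965 -0.1369  0.0361] [ 3.1414e+00 -6.0000e-04 -2.9865e+00] f [-0.5  -1.08  0.46] m [ 0.011 -0.013  0.029] w 0.0853 ff 0.0 t 5.0
```

Call:
jog_arm:
  motion:
    - [0.03,0.03,0.05,0,0.5]
    - [0,0,0,0,0.3]
    - [0,0,0,0,0.15]
    - [0,0,0,0,0.0]
    - [0,0,0,0,0.0]
    - [0,0,0,0,0.0]
    - [0,0,0,0,0.0]
    - [0,0,0,0,0.0]
    - [0,0,0,0,0.0]
    - [0,0,0,0,0.0]
  newtons: 90

```text
clock: 6.0
position: [0.4957, -0.1362, 0.0351]
tool_rot: [-3.142, 0.0, -2.986]
force: [-1.3, 0.9, 7.2]
grip_width: 0.0088
finger_force: 87.8
```

```bash
python3 - <<'E'
from h import *
go(.4953,-.1362,.034,0.155+np.pi)
E
```

```text
turn u 0.002 shift u [0.013 0.002 0.035] | [ 0.4957 -0.1362  0.0351] [-3.1415e+00  2.0000e-04 -2.9864e+00] f [-1.32  0.93  7.23] m [0.142 0.291 0.044] w 0.0088 ff 87.8 t 6.0
```

Call:
jog_arm:
  motion:
    - [0,0,-0.2,0,0]
    - [0,0,-0.5,0,0]
    - [0,0,-0.9,0,0]
    - [0,0,-0.9,0,0]
    - [0,0,-0.9,0.0,0]
    - [0,0,-0.3,0.9,0]
    - [0,0,0,0.9,0]
    - [0,0,0,0.9,0]
    - [0,0,0,0.9,0]
    - [0,0,0,0.9,0]
    - [0,0,0,0.9,0]
    - [0,0,0,0.4,0]

```text
clock: 7.2
position: [0.4956, -0.1361, 0.1461]
tool_rot: [3.142, 0.0, 2.831]
force: [-0.3, 0.1, 0.1]
grip_width: 0.0086
finger_force: 87.7
```

```bash
python3 - <<'E'
from h import *
go(.5183,.1064,.13,-0.305+np.pi)
E
```

```text
turn u -0.076 shift u [1.706 7.937 0.536] | [ 0.4956 -0.1361  0.1461] [3.1416e+00 1.0000e-04 2.8305e+00] f [-0.32  0.07  0.09] m [ 0.015 -0.024  0.029] w 0.0086 ff 87.7 t 7.2
```

Call:
jog_arm:
  motion:
    - [0.17,0.8,0,-0.08,0]
    - [0.17,0.8,0,0,0]
    - [0.17,0.8,0,0,0]
    - [0.17,0.8,0,0,0]
    - [0.17,0.8,0,0,0]
    - [0.17,0.8,0,0,0]
    - [0.17,0.8,0.2,0,0]
    - [0.17,0.8,0.3,0,0]
    - [0.17,0.8,0.3,0,0]
    - [0.17,0.73,0.4,0,0]
    - [0,0,0.2,0,0]
    - [0,0,0,0,0]

```text
clock: 8.4
position: [0.5175, 0.106, 0.1032]
tool_rot: [-3.141, -0.001, 2.841]
force: [0.3, 0.5, -0.7]
grip_width: 0.0085
finger_force: 87.9
```

```bash
python3 - <<'E'
from h import *
go(.5183,.1064,.10,-0.305+np.pi);
t=grab('top','top2');s=grab('side','side2')
im=np.zeros((600,800,3),np.uint8)
im[:]=cv2.resize(s['pixels'][200:275,265:365],None,fx=8,fy=8,interpolation=cv2.INTER_CUBIC)
cv2.imwrite('pics/crop3.png',im[:,:,::-1])
o=bot.observe();p=np.array(o['position'])
print(proj(s,[p-[0,0,.019],[.5183,.1064,.074],p-[0,0,.005]]))
E
```

```text
turn u 0.049 shift u [-0.023  0.021  0.108] | [0.5175 0.106  0.1032] [-3.1406e+00 -1.0000e-03  2.8405e+00] f [ 0.33  0.49 -0.71] m [-0.044  0.028 -0.028] w 0.0085 ff 87.9 t 8.4
[[312.87544995 237.30706854]
 [312.59804843 242.2095901 ]
 [312.86091002 230.65384992]]
```

View pics/crop3.png

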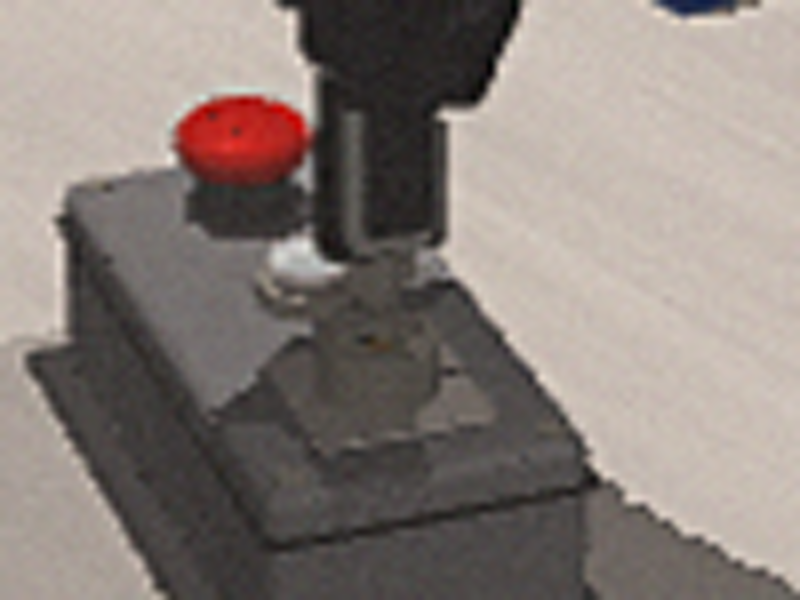

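The barrel, at crop (380,275), sits directly over the bezel centre at crop (379,340), which agrees with the projection. I'll descend by feel.

Call:
jog_arm:
  motion:
    - [-0.02,0.02,0.2,0.05,0]
    - [0,0,0.1,0,0]
    - [0,0,0.05,0,0]
    - [0,0,0.05,0,0]
    - [0,0,0,0,0]

```text
clock: 9.0
position: [0.5188, 0.1065, 0.0918]
tool_rot: [3.141, 0.0, 2.835]
force: [0.9, 0.3, -1.1]
grip_width: 0.0087
finger_force: 87.9
```

```bash
python3 - <<'E'
from h import *
go(.5183,.1064,.0791,-0.305+np.pi);
E
```

```text
turn u -0.018 shift u [ 0.016 -0.009  0.422] | [0.5188 0.1065 0.0918] [3.1415e+00 1.0000e-04 2.8351e+00] f [ 0.93  0.29 -1.15] m [ 0.189 -0.049 -0.017] w 0.0087 ff 87.9 t 9.0
```

Call:
jog_arm:
  motion:
    - [0,0,0.06,0,0]
    - [0,0,0.06,0,0]
    - [0,0,0,0,0]

```text
clock: 9.3
position: [0.519, 0.1071, 0.0881]
tool_rot: [3.141, 0.0, 2.836]
force: [3.0, 4.9, -1.8]
grip_width: 0.0087
finger_force: 87.7
```

```bash
python3 - <<'E'
from h import *
go(.5183,.1064,.0791,-0.305+np.pi);
E
```

```text
turn u -0.012 shift u [ 0.016 -0.029  0.301] | [0.519  0.1071 0.0881] [3.1409e+00 4.0000e-04 2.8356e+00] f [ 3.04  4.94 -1.84] m [ 1.221 -0.655  0.062] w 0.0087 ff 87.7 t 9.3
```

Call:
jog_arm:
  motion:
    - [0,0.025,0,0,0]
    - [0,0,0.05,0,0]
    - [0,0,0.05,0,0]
    - [0,0,0,0,0]

```text
clock: 9.7
position: [0.519, 0.1072, 0.085]
tool_rot: [-3.142, 0.0, 2.835]
force: [1.9, 3.2, -1.4]
grip_width: 0.0084
finger_force: 88.1
```

```bash
python3 - <<'E'
from h import *
go(.5183,.1064,.0791,-0.305+np.pi);
E
```

```text
turn u -0.017 shift u [ 0.013 -0.033  0.197] | [0.519  0.1072 0.085 ] [-3.1416  0.      2.8352] f [ 1.88  3.19 -1.37] m [ 0.633 -0.435  0.036] w 0.0084 ff 88.1 t 9.7
```

Call:
jog_arm:
  motion:
    - [0,0.02,0.06,0,0]
    - [0,0,0.06,0,0]
    - [0,0,0.05,0,0]
    - [0,0,0,0,0]
    - [0,0,0,0,0]

```text
clock: 10.2
position: [0.519, 0.1076, 0.08]
tool_rot: [-3.141, -0.0, 2.835]
force: [0.3, -1.0, -0.5]
grip_width: 0.0083
finger_force: 88.1
```

```bash
python3 - <<'E'
from h import *
go(.5183,.1064,.0791,-0.305+np.pi);
E
```

```text
turn u -0.019 shift u [ 0.011 -0.047  0.031] | [0.519  0.1076 0.08  ] [-3.1413e+00 -2.0000e-04  2.8350e+00] f [ 0.35 -1.04 -0.51] m [-0.028  0.041  0.005] w 0.0083 ff 88.1 t 10.2
```

Call:
jog_arm:
  motion:
    - [0,0,0.02,0,0]
    - [0,0,0.02,0,0]
    - [0,0,0,0,0]
    - [0,0,0,0,0]

```text
clock: 10.6
position: [0.5191, 0.1078, 0.0791]
tool_rot: [3.141, 0.0, 2.835]
force: [-0.8, -0.9, 4.8]
grip_width: 0.0087
finger_force: 89.1
```

```bash
python3 - <<'E'
from h import *
go(.519,.1075,.0791,-0.305+np.pi);
E
```

```text
turn u -0.019 shift u [ 0.002 -0.01  -0.   ] | [0.5191 0.1078 0.0791] [3.1415 0.     2.8351] f [-0.82 -0.87  4.75] m [-0.07   0.307  0.042] w 0.0087 ff 89.1 t 10.6
```

Call:
jog_arm:
  motion:
    - [0,0,-0.013,0,0]
    - [0,0,0,0.5,0]
    - [0,0,0,0.5,0]
    - [0,0,0,0.5,0]
    - [0,0,0,0.5,0]
    - [0,0,0,0,0]
    - [0,0,0,0,0]

```text
clock: 11.3
position: [0.5193, 0.108, 0.0793]
tool_rot: [3.141, 0.0, 2.676]
force: [2.3, 3.3, 0.5]
grip_width: 0.0082
finger_force: 88.1
```

```bash
python3 - <<'E'
from h import *
go(.519,.1075,.0791,-0.305+np.pi);print(bot.observe()['joint_efforts'])
E
```

```text
turn u -2.01 shift u [ 0.003 -0.02   0.007] | [0.5193 0.108  0.0793] [3.1414e+00 2.0000e-04 2.6758e+00] f [2.33 3.32 0.47] m [ 0.701 -0.421  0.052] w 0.0082 ff 88.1 t 11.3
[  0.99222779 -83.91646385  10.75817585 -21.21097326   0.39914399
   0.64762769  -0.22650731]
```

Call:
jog_arm:
  motion:
    - [0,0,0,0.5,0]
    - [0,0,0,0.5,0]
    - [0,0,0,0.5,0]
    - [0,0,0,0.5,0]
    - [0,0,0,0,0]
    - [0,0,0,0,0]

```text
clock: 11.9
position: [0.5191, 0.1079, 0.0793]
tool_rot: [-3.142, 0.0, 2.516]
force: [2.4, 3.6, -0.5]
grip_width: 0.0083
finger_force: 88.1
```

```bash
python3 - <<'E'
from h import *
go(.519,.1075,.0791,-0.305+np.pi);print(bot.observe()['joint_efforts'])
E
```

```text
turn u -4.012 shift u [ 0.001 -0.013  0.006] | [0.5191 0.1079 0.0793] [-3.1415  0.      2.5156] f [ 2.41  3.61 -0.54] m [ 0.96  -0.47   0.078] w 0.0083 ff 88.1 t 11.9
[  1.6051947  -83.30906868  12.34956622 -20.61263323   0.63709136
   0.65528389  -0.231976  ]
```

```bash
cat >> h.py <<'E'
def feel(n=5):
    L=[]
    for i in range(n):
        o=bot.observe(); L.append(np.r_[o['force'],o['moment'][2],o['joint_efforts'][6],o['tool_rot'][2]]); bot.grab_frame('top')
    L=np.array(L); m=L.mean(0)
    print('F',m[:3].round(1),'mz %.3f sd %.3f j7 %.3f yaw %.4f turned %.4f'%(m[3],L[:,3].std(),m[4],m[5],2.835-m[5]),'z',o['position'].round(4),'t',round(o['clock'],2))
E
python3 -c "from h import *;feel()"
```

```text
F [ 1.7  4.  -0.2] mz 0.030 sd 0.033 j7 -0.089 yaw 2.5156 turned 0.3194 z [0.5191 0.1078 0.0793] t 12.1
```

Call:
jog_arm:
  motion:
    - [0,0.012,0,0.5,0]
    - [0,0,0,0.5,0]
    - [0,0,0,0.5,0]
    - [0,0,0,0.25,0]
    - [0,0,0,0,0]
  newtons: 40

```text
clock: 12.65
position: [0.5194, 0.1081, 0.0793]
tool_rot: [-3.141, 0.0, 2.374]
force: [1.0, 3.7, -0.7]
grip_width: 0.0088
finger_force: 88.1
```

```bash
python3 -c "from h import *;feel()"
```

```text
F [ 1.8  4.2 -0.1] mz 0.031 sd 0.024 j7 -0.235 yaw 2.3753 turned 0.4597 z [0.5194 0.1081 0.0793] t 12.85
```

Call:
jog_arm:
  motion:
    - [0,0.012,0,0.25,0]
    - [0,0,0,0.25,0]
    - [0,0,0,0,0]
  newtons: 40

```text
clock: 13.2
position: [0.5196, 0.1083, 0.0793]
tool_rot: [-3.142, 0.0, 2.334]
force: [2.1, 4.1, -0.3]
grip_width: 0.0082
finger_force: 88.1
```

```bash
python3 -c "from h import *;feel(8);o=bot.observe();print(o['finger_force'],o['grip_width'])"
```

```text
F [2.4 4.1 0.1] mz 0.052 sd 0.021 j7 -0.138 yaw 2.3351 turned 0.4999 z [0.5196 0.1083 0.0793] t 13.55
88.12248945236206 0.00831990500242098
```

Call:
jog_arm:
  motion:
    - [0,0.02,0,0.25,0]
    - [0,0,0,0.25,0]
    - [0,0,0,0,0]

```text
clock: 13.9
position: [0.5199, 0.1086, 0.0792]
tool_rot: [-3.141, 0.0, 2.294]
force: [0.2, 2.6, 0.4]
grip_width: 0.0086
finger_force: 88.3
```

```bash
python3 -c "from h import *;feel(8)"
```

```text
F [-0.2  1.7  0.9] mz 0.026 sd 0.022 j7 -0.135 yaw 2.2949 turned 0.5401 z [0.5199 0.1086 0.0793] t 14.25
```

Call:
jog_arm:
  motion:
    - [0,0.005,0,0.13,0]
    - [0,0,0,0.12,0]
    - [0,0,0,0,0]

```text
clock: 14.6
position: [0.52, 0.1087, 0.0792]
tool_rot: [-3.141, -0.0, 2.274]
force: [-1.6, 0.3, 1.6]
grip_width: 0.0084
finger_force: 88.3
```

```bash
python3 -c "from h import *;feel(6)"
```

```text
F [-1.8 -0.1  0.8] mz 0.023 sd 0.025 j7 -0.100 yaw 2.2750 turned 0.5600 z [0.52   0.1088 0.0792] t 14.85
```

Call:
jog_arm:
  motion:
    - [0,0,0,0.13,0]
    - [0,0,0,0.12,0]
    - [0,0,0,0,0]

```text
clock: 15.2
position: [0.52, 0.1088, 0.0792]
tool_rot: [-3.141, -0.0, 2.254]
force: [-2.1, -0.6, 0.6]
grip_width: 0.0083
finger_force: 88.2
```

```bash
python3 -c "from h import *;feel(6)"
```

```text
F [-2.3 -0.8  0.4] mz 0.042 sd 0.017 j7 -0.100 yaw 2.2550 turned 0.5800 z [0.5201 0.1088 0.0793] t 15.45
```

Call:
jog_arm:
  motion:
    - [0,0,0,0.15,0]
    - [0,0,0,0.1,0]
    - [0,0,0,0,0]

```text
clock: 15.8
position: [0.5201, 0.1088, 0.0793]
tool_rot: [-3.141, 0.0, 2.235]
force: [-3.2, -1.0, 1.1]
grip_width: 0.0085
finger_force: 88.2
```

```bash
python3 -c "from h import *;feel(6)"
```

```text
F [-2.7 -1.3  0.4] mz 0.029 sd 0.025 j7 -0.093 yaw 2.2351 turned 0.5999 z [0.5201 0.1088 0.0793] t 16.05
```

Call:
jog_arm:
  motion:
    - [0,-0.01,0,0.15,0]
    - [0,0,0,0.1,0]
    - [0,0,0,0,0]

```text
clock: 16.4
position: [0.52, 0.1088, 0.0793]
tool_rot: [3.141, 0.0, 2.215]
force: [-1.0, -0.5, -0.9]
grip_width: 0.008
finger_force: 88.2
```

```bash
python3 -c "from h import *;feel(6)"
```

```text
F [-1.2  0.2 -0.7] mz 0.021 sd 0.022 j7 -0.095 yaw 2.2151 turned 0.6199 z [0.52   0.1087 0.0793] t 16.65
```

Call:
jog_arm:
  motion:
    - [0,0,0,0.15,0]
    - [0,0,0,0.15,0]
    - [0,0,0,0,0]

```text
clock: 17.0
position: [0.52, 0.1087, 0.0793]
tool_rot: [3.141, 0.0, 2.19]
force: [-1.7, 0.2, -0.2]
grip_width: 0.0083
finger_force: 88.2
```

```bash
python3 -c "from h import *;feel(6)"
```

```text
F [-0.7  0.6 -0.4] mz 0.026 sd 0.023 j7 -0.119 yaw 2.1911 turned 0.6439 z [0.52   0.1087 0.0793] t 17.25
```

Call:
jog_arm:
  motion:
    - [0,0,0,0.15,0]
    - [0,0,0,0.15,0]
    - [0,0,0,0,0]

```text
clock: 17.6
position: [0.52, 0.1087, 0.0793]
tool_rot: [3.142, 0.0, 2.166]
force: [-0.7, 0.6, 0.5]
grip_width: 0.0083
finger_force: 88.2
```

```bash
python3 -c "from h import *;feel(6)"
```

```text
F [0.1 1.1 0.2] mz 0.039 sd 0.032 j7 -0.120 yaw 2.1671 turned 0.6679 z [0.5199 0.1087 0.0793] t 17.85
```

Call:
jog_arm:
  motion:
    - [0,0,0,0.15,0]
    - [0,0,0,0.15,0]
    - [0,0,0,0,0]

```text
clock: 18.2
position: [0.52, 0.1087, 0.0793]
tool_rot: [3.142, 0.0, 2.142]
force: [0.1, 1.3, 0.1]
grip_width: 0.0086
finger_force: 88.1
```

```bash
python3 -c "from h import *;feel(6)"
```

```text
F [0.2 1.1 0.3] mz 0.034 sd 0.020 j7 -0.121 yaw 2.1431 turned 0.6919 z [0.5199 0.1087 0.0793] t 18.45
```

Call:
jog_arm:
  motion:
    - [0,0,0,0.15,0]
    - [0,0,0,0.15,0]
    - [0,0,0,0,0]

```text
clock: 18.8
position: [0.5199, 0.1087, 0.0793]
tool_rot: [-3.142, 0.0, 2.118]
force: [1.1, 1.9, -0.0]
grip_width: 0.008
finger_force: 88.1
```

```bash
python3 -c "from h import *;feel(6)"
```

```text
F [ 0.8  1.5 -0.1] mz 0.041 sd 0.027 j7 -0.122 yaw 2.1191 turned 0.7159 z [0.5199 0.1087 0.0793] t 19.05
```

Call:
jog_arm:
  motion:
    - [0,0.003,0,0.15,0]
    - [0,0,0,0.15,0]
    - [0,0,0,0,0]

```text
clock: 19.4
position: [0.52, 0.1087, 0.0793]
tool_rot: [-3.141, 0.0, 2.094]
force: [0.1, 2.0, 0.1]
grip_width: 0.0087
finger_force: 88.1
```

```bash
python3 -c "from h import *;feel(6)"
```

```text
F [0.3 1.3 0.2] mz 0.038 sd 0.032 j7 -0.123 yaw 2.0950 turned 0.7400 z [0.52   0.1087 0.0793] t 19.65
```

Call:
jog_arm:
  motion:
    - [0,0.002,0,0.19,0]
    - [0,0,0,0.19,0]
    - [0,0,0,0,0]

```text
clock: 20.0
position: [0.52, 0.1087, 0.0793]
tool_rot: [-3.141, 0.0, 2.064]
force: [0.8, 1.6, 1.2]
grip_width: 0.0082
finger_force: 88.1
```

```bash
python3 -c "from h import *;feel(6)"
```

```text
F [0.5 1.3 0.3] mz 0.029 sd 0.018 j7 -0.145 yaw 2.0647 turned 0.7703 z [0.52   0.1087 0.0793] t 20.25
```

Call:
jog_arm:
  motion:
    - [0,0,0,0.12,0]
    - [0,0,0,0,0]

```text
clock: 20.5
position: [0.52, 0.1087, 0.0793]
tool_rot: [-3.142, -0.0, 2.055]
force: [-0.7, 0.7, 0.6]
grip_width: 0.0087
finger_force: 88.1
```

```bash
python3 -c "from h import *;feel(8)"
```

```text
F [0.  1.  0.3] mz 0.043 sd 0.025 j7 -0.082 yaw 2.0551 turned 0.7799 z [0.52   0.1087 0.0793] t 20.85
```

Call:
jog_arm:
  motion:
    - [0,0,0,0.15,0]
    - [0,0,0,0.15,0]
    - [0,0,0,0,0]

```text
clock: 21.2
position: [0.52, 0.1087, 0.0793]
tool_rot: [-3.142, 0.0, 2.03]
force: [-0.0, 0.5, -0.0]
grip_width: 0.0085
finger_force: 88.1
```

```bash
python3 -c "from h import *;feel(6)"
```

```text
F [-0.2  0.4 -0.3] mz 0.040 sd 0.035 j7 -0.124 yaw 2.0310 turned 0.8040 z [0.5201 0.1088 0.0793] t 21.45
```

Call:
jog_arm:
  motion:
    - [0,0,0,0.15,0]
    - [0,0,0,0.15,0]
    - [0,0,0,0,0]

```text
clock: 21.8
position: [0.5201, 0.1087, 0.0793]
tool_rot: [3.142, 0.0, 2.006]
force: [-0.6, 0.8, -0.4]
grip_width: 0.0081
finger_force: 88.2
```

```bash
python3 -c "from h import *;feel(6)"
```

```text
F [ 0.1  1.2 -0.1] mz 0.027 sd 0.029 j7 -0.125 yaw 2.0071 turned 0.8279 z [0.52   0.1088 0.0793] t 22.05
```

Call:
jog_arm:
  motion:
    - [0,0,0,0.19,0]
    - [0,0,0,0.19,0]
    - [0,0,0,0,0]

```text
clock: 22.4
position: [0.5201, 0.1088, 0.0793]
tool_rot: [3.142, 0.0, 1.976]
force: [-0.2, 1.4, 0.1]
grip_width: 0.0081
finger_force: 88.2
```

```bash
python3 -c "from h import *;feel(6)"
```

```text
F [ 0.2  1.4 -0.2] mz 0.025 sd 0.016 j7 -0.148 yaw 1.9767 turned 0.8583 z [0.5201 0.1087 0.0793] t 22.65
```

Call:
jog_arm:
  motion:
    - [0,0,0,0.19,0]
    - [0,0,0,0.19,0]
    - [0,0,0,0,0]

```text
clock: 23.0
position: [0.5201, 0.1087, 0.0793]
tool_rot: [3.142, 0.0, 1.945]
force: [0.8, 1.4, -0.2]
grip_width: 0.0082
finger_force: 88.2
```

```bash
python3 -c "from h import *;feel(6)"
```

```text
F [ 0.2  1.3 -0.2] mz 0.032 sd 0.020 j7 -0.149 yaw 1.9462 turned 0.8888 z [0.5201 0.1087 0.0793] t 23.25
```

Call:
jog_arm:
  motion:
    - [0,0,0,0.19,0]
    - [0,0,0,0.19,0]
    - [0,0,0,0,0]

```text
clock: 23.6
position: [0.52, 0.1088, 0.0793]
tool_rot: [3.142, 0.0, 1.915]
force: [0.6, 1.6, 0.8]
grip_width: 0.0089
finger_force: 88.2
```

```bash
python3 -c "from h import *;feel(6)"
```

```text
F [0.6 1.3 0.1] mz 0.060 sd 0.030 j7 -0.150 yaw 1.9159 turned 0.9191 z [0.5201 0.1087 0.0793] t 23.85
```

Call:
jog_arm:
  motion:
    - [0,0,0,0.1,0]
    - [0,0,0,0.1,0]
    - [0,0,0,0,0]

```text
clock: 24.2
position: [0.5201, 0.1088, 0.0793]
tool_rot: [3.142, 0.0, 1.899]
force: [1.0, 1.5, 1.1]
grip_width: 0.0084
finger_force: 88.2
```

```bash
python3 -c "from h import *;feel(10)"
```

```text
F [0.9 1.5 0.1] mz 0.041 sd 0.028 j7 -0.078 yaw 1.8999 turned 0.9351 z [0.52   0.1087 0.0793] t 24.65
```

Call:
jog_arm:
  motion:
    - [0,0,0,0.19,0]
    - [0,0,0,0.19,0]
    - [0,0,0,0,0]

```text
clock: 25.0
position: [0.5201, 0.1087, 0.0793]
tool_rot: [3.142, 0.0, 1.869]
force: [0.8, 1.4, 0.0]
grip_width: 0.0085
finger_force: 88.2
```

```bash
python3 -c "from h import *;feel(8)"
```

```text
F [1.1 1.4 0.2] mz 0.036 sd 0.033 j7 -0.125 yaw 1.8695 turned 0.9655 z [0.52   0.1088 0.0793] t 25.35
```

Call:
jog_arm:
  motion:
    - [0,0.003,0,0.19,0]
    - [0,0,0,0.19,0]
    - [0,0,0,0,0]

```text
clock: 25.7
position: [0.5201, 0.1088, 0.0793]
tool_rot: [-3.142, 0.0, 1.838]
force: [0.7, 0.8, 0.5]
grip_width: 0.0085
finger_force: 88.2
```

```bash
python3 -c "from h import *;feel(8)"
```

```text
F [0.7 1.1 0.1] mz 0.062 sd 0.031 j7 -0.125 yaw 1.8391 turned 0.9959 z [0.5201 0.1087 0.0793] t 26.05
```

Call:
jog_arm:
  motion:
    - [0,0,0,0.13,0]
    - [0,0,0,0.13,0]
    - [0,0,0,0,0]

```text
clock: 26.4
position: [0.5201, 0.1088, 0.0793]
tool_rot: [3.142, 0.0, 1.818]
force: [1.4, 0.8, 0.7]
grip_width: 0.0087
finger_force: 88.2
```

```bash
python3 -c "from h import *;feel(9)"
```

```text
F [0.9 1.2 0.2] mz 0.042 sd 0.026 j7 -0.095 yaw 1.8183 turned 1.0167 z [0.5201 0.1088 0.0793] t 26.8
```

Call:
jog_arm:
  motion:
    - [0,0,0,0.17,0]
    - [0,0,0,0.16,0]
    - [0,0,0,0,0]

```text
clock: 27.15
position: [0.5201, 0.1088, 0.0793]
tool_rot: [-3.142, 0.0, 1.791]
force: [-0.1, 0.8, -0.1]
grip_width: 0.0084
finger_force: 88.2
```

```bash
python3 -c "from h import *;feel(9)"
```

```text
F [0.8 1.2 0.1] mz 0.047 sd 0.035 j7 -0.108 yaw 1.7919 turned 1.0431 z [0.5201 0.1088 0.0793] t 27.55
```

Call:
jog_arm:
  motion:
    - [0,0,0,0.17,0]
    - [0,0,0,0.16,0]
    - [0,0,0,0,0]

```text
clock: 27.9
position: [0.5201, 0.1088, 0.0793]
tool_rot: [-3.142, 0.0, 1.765]
force: [0.6, 1.5, 0.1]
grip_width: 0.0084
finger_force: 88.2
```

```bash
python3 -c "from h import *;feel(9)"
```

```text
F [1.2 1.4 0.1] mz 0.045 sd 0.037 j7 -0.109 yaw 1.7655 turned 1.0695 z [0.5201 0.1088 0.0793] t 28.3
```

Call:
jog_arm:
  motion:
    - [0,0,0,0.17,0]
    - [0,0,0,0.16,0]
    - [0,0,0,0,0]

```text
clock: 28.65
position: [0.5201, 0.1088, 0.0793]
tool_rot: [-3.142, 0.0, 1.738]
force: [1.1, 1.0, 1.5]
grip_width: 0.0083
finger_force: 88.2
```

```bash
python3 -c "from h import *;feel(9)"
```

```text
F [ 1.4  1.3 -0. ] mz 0.047 sd 0.018 j7 -0.110 yaw 1.7391 turned 1.0959 z [0.5201 0.1088 0.0793] t 29.05
```

Call:
jog_arm:
  motion:
    - [0,0,0,0.17,0]
    - [0,0,0,0.16,0]
    - [0,0,0,0,0]

```text
clock: 29.4
position: [0.5202, 0.1088, 0.0793]
tool_rot: [3.142, 0.0, 1.712]
force: [2.0, 1.4, 0.3]
grip_width: 0.0085
finger_force: 88.2
```

```bash
python3 -c "from h import *;feel(9)"
```

```text
Traceback (most recent call last):
  File "h.py", line 30, in feel
    o=bot.observe(); L.append(np.r_[o['force'],o['moment'][2],o['joint_efforts'][6],o['tool_rot'][2]]); bot.grab_frame('top')
                                                                                                        ~~~~~~~~~~~~~~^^^^^^^
ValueError: 200 camera calls are used up
```

The camera budget is spent, so from here I'll take readings between short hold rows.

```bash
cat >> h.py <<'E'
def one():
    o=bot.observe(); print(o['force'].round(1),'mz %.3f j7 %.3f turned %.4f'%(o['moment'][2],o['joint_efforts'][6],2.835-o['tool_rot'][2]),o['position'].round(4),'ff %.0f t %.2f'%(o['finger_force'],o['clock']))
E
python3 -c "from h import *;one()"
```

```text
[2.2 1.9 0.2] mz 0.047 j7 -0.049 turned 1.1222 [0.5201 0.1088 0.0793] ff 88 t 29.80
```

Call:
jog_arm:
  motion:
    - [0,0,0,0,0]

```text
clock: 29.9
position: [0.5201, 0.1088, 0.0793]
tool_rot: [-3.142, -0.0, 1.713]
force: [0.3, 0.8, 1.1]
grip_width: 0.0085
finger_force: 88.2
```

```bash
python3 -c "from h import *;one()"
```

```text
[0.3 0.8 1.1] mz 0.040 j7 -0.050 turned 1.1222 [0.5201 0.1088 0.0793] ff 88 t 29.90
```

Call:
jog_arm:
  motion:
    - [0,0,0,0,0]

```text
clock: 30.0
position: [0.5201, 0.1088, 0.0793]
tool_rot: [-3.142, 0.0, 1.713]
force: [1.4, 1.4, -1.1]
grip_width: 0.008
finger_force: 88.2
```

```bash
python3 -c "from h import *;one()"
```

```text
[ 1.4  1.4 -1.1] mz 0.090 j7 -0.051 turned 1.1222 [0.5201 0.1088 0.0793] ff 88 t 30.00
```

Call:
jog_arm:
  motion:
    - [0,0,0,0,0]

```text
clock: 30.1
position: [0.5201, 0.1088, 0.0793]
tool_rot: [3.142, 0.0, 1.713]
force: [2.0, 1.4, -0.1]
grip_width: 0.0083
finger_force: 88.2
```

```bash
python3 -c "from h import *;one()"
```

```text
[ 2.   1.4 -0.1] mz -0.010 j7 -0.051 turned 1.1222 [0.5201 0.1088 0.0793] ff 88 t 30.10
```

The settled joint 7 torque is a clean measure at -0.051 N m, which matches the spring. I'll continue with small steps and longer settling.

Call:
jog_arm:
  motion:
    - [0,0,0,0.2,0]
    - [0,0,0,0,0]
    - [0,0,0,0,0]
    - [0,0,0,0,0]
    - [0,0,0,0,0]
    - [0,0,0,0,0]
    - [0,0,0,0,0]

```text
clock: 30.8
position: [0.5202, 0.1088, 0.0793]
tool_rot: [3.142, 0.0, 1.697]
force: [2.5, 1.0, -0.4]
grip_width: 0.0083
finger_force: 88.1
```

```bash
python3 -c "from h import *;one()"
```

```text
[ 2.5  1.  -0.4] mz 0.071 j7 -0.061 turned 1.1382 [0.5202 0.1088 0.0793] ff 88 t 30.80
```

Call:
jog_arm:
  motion:
    - [0,0,0,0.2,0]
    - [0,0,0,0,0]
    - [0,0,0,0,0]
    - [0,0,0,0,0]
    - [0,0,0,0,0]
    - [0,0,0,0,0]
    - [0,0,0,0,0]

```text
clock: 31.5
position: [0.5201, 0.1087, 0.0793]
tool_rot: [3.142, 0.0, 1.681]
force: [3.6, 1.4, -0.1]
grip_width: 0.0084
finger_force: 88.1
```

```bash
python3 -c "from h import *;one()"
```

```text
[ 3.6  1.4 -0.1] mz 0.041 j7 -0.076 turned 1.1543 [0.5201 0.1087 0.0793] ff 88 t 31.50
```

Call:
jog_arm:
  motion:
    - [0,0,0,0.2,0]
    - [0,0,0,0,0]
    - [0,0,0,0,0]
    - [0,0,0,0,0]
    - [0,0,0,0,0]
    - [0,0,0,0,0]
    - [0,0,0,0,0]

```text
clock: 32.2
position: [0.5202, 0.1088, 0.0793]
tool_rot: [3.142, 0.0, 1.665]
force: [3.5, 1.3, -0.6]
grip_width: 0.0085
finger_force: 88.1
```

```bash
python3 -c "from h import *;one()"
```

```text
[ 3.5  1.3 -0.6] mz 0.094 j7 -0.091 turned 1.1702 [0.5202 0.1088 0.0793] ff 88 t 32.20
```

Call:
jog_arm:
  motion:
    - [0,0,0,0.25,0]
    - [0,0,0,0,0]
    - [0,0,0,0,0]
    - [0,0,0,0,0]
    - [0,0,0,0,0]
    - [0,0,0,0,0]
    - [0,0,0,0,0]

```text
clock: 32.9
position: [0.5202, 0.1088, 0.0793]
tool_rot: [3.142, -0.0, 1.645]
force: [2.9, 1.4, 0.7]
grip_width: 0.0086
finger_force: 88.2
```

```bash
python3 -c "from h import *;one()"
```

```text
[2.9 1.4 0.7] mz 0.099 j7 -0.109 turned 1.1902 [0.5202 0.1088 0.0793] ff 88 t 32.90
```

Call:
jog_arm:
  motion:
    - [0,0,0,0,0]
    - [0,0,0,0,0]

```text
clock: 33.1
position: [0.5201, 0.1088, 0.0793]
tool_rot: [3.142, 0.0, 1.645]
force: [3.4, 1.2, 0.4]
grip_width: 0.0086
finger_force: 88.2
```

```bash
python3 -c "from h import *;one()"
```

```text
[3.4 1.2 0.4] mz 0.108 j7 -0.110 turned 1.1903 [0.5201 0.1088 0.0793] ff 88 t 33.10
```

Call:
jog_arm:
  motion:
    - [0,0,0,0,0]

```text
clock: 33.2
position: [0.5201, 0.1088, 0.0793]
tool_rot: [3.142, 0.0, 1.645]
force: [3.4, 2.2, -0.9]
grip_width: 0.0084
finger_force: 88.2
```

```bash
python3 -c "from h import *;one()"
```

```text
[ 3.4  2.2 -0.9] mz 0.119 j7 -0.110 turned 1.1902 [0.5201 0.1088 0.0793] ff 88 t 33.20
```

The moment is about 0.11 N m against 0.05 from the spring alone, so the key is firmly on the stop. I'll hold for more than a second, then turn back.

Call:
jog_arm:
  motion:
    - [0,0,0,0,0]
    - [0,0,0,0,0]
    - [0,0,0,0,0]
    - [0,0,0,0,0]
    - [0,0,0,0,0]
    - [0,0,0,0,0]
    - [0,0,0,0,0]
    - [0,0,0,0,0]
    - [0,0,0,0,0]
    - [0,0,0,0,0]

```text
clock: 34.2
position: [0.5201, 0.1087, 0.0793]
tool_rot: [-3.142, 0.0, 1.645]
force: [3.6, 0.8, 0.9]
grip_width: 0.0082
finger_force: 88.2
```

Call:
jog_arm:
  motion:
    - [0,0,0,-0.8,0]
    - [0,0,0,-0.8,0]
    - [0,0,0,-0.8,0]
    - [0,0,0,-0.8,0]
    - [0,0,0,-0.8,0]
    - [0,0,0,-0.8,0]
    - [0,0,0,-0.8,0]
    - [0,0,0,-0.8,0]
    - [0,0,0,-0.8,0]
    - [0,-0.012,0,-0.8,0]
    - [0,-0.012,0,-0.8,0]
    - [0,0,0,0,0]

```text
clock: 35.4
position: [0.5193, 0.1083, 0.0793]
tool_rot: [-3.141, -0.001, 2.35]
force: [1.1, 2.0, -0.1]
grip_width: 0.0086
finger_force: 88.2
```

```bash
python3 -c "from h import *;one()"
```

```text
[ 1.1  2.  -0.1] mz 0.010 j7 1.437 turned 0.4851 [0.5193 0.1083 0.0793] ff 88 t 35.40
```

Call:
jog_arm:
  motion:
    - [0,-0.01,0,-0.8,0]
    - [0,-0.01,0,-0.8,0]
    - [0,0,0,-0.8,0]
    - [0,0,0,-0.8,0]
    - [0,0,0,-0.8,0]
    - [0,0,0,-0.8,0]
    - [0,0,0,-0.8,0]
    - [0,0,0,-0.47,0]
    - [0,0,0,0,0]
    - [0,0,0,0,0]
    - [0,0,0,0,0]

```text
clock: 36.5
position: [0.5189, 0.1077, 0.0792]
tool_rot: [-3.141, -0.0, 2.833]
force: [-0.1, -0.8, -0.1]
grip_width: 0.0087
finger_force: 88.1
```

```bash
python3 -c "from h import *;one();go(.519,.1076,.0791,2.835)"
```

```text
[-0.1 -0.8 -0.1] mz 0.104 j7 -0.027 turned 0.0022 [0.5189 0.1077 0.0792] ff 88 t 36.50
turn u -0.027 shift u [-0.003 -0.004  0.002] | [0.5189 0.1077 0.0792] [-3.1412e+00 -4.0000e-04  2.8328e+00] f [-0.11 -0.8  -0.13] m [-0.033  0.003  0.104] w 0.0087 ff 88.1 t 36.5
```

Call:
jog_arm:
  motion:
    - [0,0,-0.04,-0.03,0]
    - [0,0,-0.05,0,0]
    - [0,0,-0.05,0,0]
    - [0,0,0,0,0]

```text
clock: 36.9
position: [0.5193, 0.1079, 0.0837]
tool_rot: [3.141, 0.0, 2.837]
force: [1.1, 0.1, -0.6]
grip_width: 0.0086
finger_force: 88.1
```

```bash
python3 -c "from h import *;one()"
```

```text
[ 1.1  0.1 -0.6] mz 0.004 j7 -0.029 turned -0.0016 [0.5193 0.1079 0.0837] ff 88 t 36.90
```

Call:
jog_arm:
  motion:
    - [0,0,-0.1,0,0]
    - [0,0,-0.1,0,0]
    - [0,0,-0.15,0,0]
    - [0,0,-0.3,0,0]
    - [0,0,-0.6,0,0]
    - [0,0,-0.8,0,0]
    - [0,0,0,0,0]
    - [0,0,0,0,0]

```text
clock: 37.7
position: [0.5194, 0.1081, 0.1457]
tool_rot: [3.141, 0.001, 2.837]
force: [-0.1, 0.5, -0.7]
grip_width: 0.0085
finger_force: 88.1
```

```bash
python3 -c "from h import *;one();go(.4957,-.1362,.0351,2.835);go(.4957,-.1362,.0351,-2.9864)"
```

```text
[-0.1  0.5 -0.7] mz 0.001 j7 -0.065 turned -0.0019 [0.5194 0.1081 0.1457] ff 88 t 37.70
turn u 0.024 shift u [-1.705 -8.001  3.686] | [0.5194 0.1081 0.1457] [3.1407e+00 9.0000e-04 2.8369e+00] f [-0.13  0.52 -0.7 ] m [-0.015  0.002  0.001] w 0.0085 ff 88.1 t 37.7
turn u -5.748 shift u [ 2.038 -7.923  3.686] | [0.5194 0.1081 0.1457] [3.1407e+00 9.0000e-04 2.8369e+00] f [-0.13  0.52 -0.7 ] m [-0.015  0.002  0.001] w 0.0085 ff 88.1 t 37.7
```

Call:
jog_arm:
  motion:
    - [-0.17,-0.8,0,0,0]
    - [-0.17,-0.8,0,0,0]
    - [-0.17,-0.8,0,0,0]
    - [-0.17,-0.8,0,0,0]
    - [-0.17,-0.8,0,0,0]
    - [-0.17,-0.8,0,0,0]
    - [-0.17,-0.8,0,0,0]
    - [-0.17,-0.8,0,0,0]
    - [-0.17,-0.8,0,0,0]
    - [-0.17,-0.8,0,0,0]
    - [0,0,0,0,0]

```text
clock: 38.8
position: [0.4948, -0.1395, 0.1446]
tool_rot: [-3.14, -0.001, 2.833]
force: [-0.2, 0.6, -0.3]
grip_width: 0.0083
finger_force: 88.1
```

Call:
jog_arm:
  motion:
    - [0,0,0,-0.9,0]
    - [0,0,0,-0.9,0]
    - [0,0,0.3,-0.9,0]
    - [0,0,0.5,-0.9,0]
    - [0,0,0.5,-0.9,0]
    - [0,0,0.5,-0.9,0]
    - [0,0,0.4,-0.35,0]
    - [0,0,0.3,0,0]
    - [0,0,0,0,0]
    - [0,0,0,0,0]
    - [0,0,0,0,0]

```text
clock: 39.9
position: [0.4961, -0.1363, 0.0705]
tool_rot: [-3.141, 0.001, -2.987]
force: [0.5, 0.2, -0.5]
grip_width: 0.0085
finger_force: 88.1
```

```bash
python3 -c "from h import *;one();go(.4957,-.1362,.0351,-2.9864)"
```

```text
[ 0.5  0.2 -0.5] mz 0.004 j7 -0.031 turned 5.8220 [ 0.4961 -0.1363  0.0705] ff 88 t 39.90
turn u -0.008 shift u [0.011 0.006 1.18 ] | [ 0.4961 -0.1363  0.0705] [-3.1413e+00  6.0000e-04 -2.9870e+00] f [ 0.46  0.21 -0.55] m [-0.046 -0.019  0.004] w 0.0085 ff 88.1 t 39.9
```

Call:
jog_arm:
  motion:
    - [0.01,0,0.3,0,0]
    - [0,0,0.2,0,0]
    - [0,0,0.1,0,0]
    - [0,0,0.1,0,0]
    - [0,0,0.1,0,0]
    - [0,0,0,0,0]

```text
clock: 40.5
position: [0.4953, -0.1364, 0.0456]
tool_rot: [3.141, -0.0, -2.986]
force: [-0.0, -0.4, 0.1]
grip_width: 0.0085
finger_force: 88.1
```

```bash
python3 -c "from h import *;one()"
```

```text
[-0.  -0.4  0.1] mz -0.021 j7 0.021 turned 5.8215 [ 0.4953 -0.1364  0.0456] ff 88 t 40.50
```

Call:
jog_arm:
  motion:
    - [0,0,0.06,0,0]
    - [0,0,0.06,0,0]
    - [0,0,0,0,0]
    - [0,0,0,0,0]

```text
clock: 40.9
position: [0.4955, -0.1364, 0.0424]
tool_rot: [-3.142, 0.0, -2.986]
force: [0.5, 0.4, -0.4]
grip_width: 0.0083
finger_force: 88.1
```

```bash
python3 -c "from h import *;one()"
```

```text
[ 0.5  0.4 -0.4] mz -0.059 j7 0.003 turned 5.8215 [ 0.4955 -0.1364  0.0424] ff 88 t 40.90
```

Call:
jog_arm:
  motion:
    - [0,0,0.08,0,0]
    - [0,0,0.08,0,0]
    - [0,0,0.06,0,0]
    - [0,0,0.03,0,0]
    - [0,0,0,0,0]
    - [0,0,0,0,0]

```text
clock: 41.5
position: [0.4954, -0.1364, 0.0351]
tool_rot: [3.142, -0.0, -2.987]
force: [-2.8, 1.1, 7.7]
grip_width: 0.0085
finger_force: 89.6
```

```bash
python3 -c "from h import *;one()"
```

```text
[-2.8  1.1  7.7] mz 0.036 j7 -0.009 turned 5.8215 [ 0.4954 -0.1364  0.0351] ff 90 t 41.50
```

Shoulder contact is felt at the same height as at the start, z = 0.0351. I'll open and withdraw.

Call:
jog_arm:
  motion:
    - [0,0,0,0,0.25]
    - [0,0,0,0,0.4]
    - [0,0,0,0,0.7]
    - [0,0,0,0,1]
    - [0,0,0,0,1]
    - [0,0,0,0,1]
    - [0,0,0,0,1]
    - [0,0,0,0,1]

```text
clock: 42.3
position: [0.4955, -0.1364, 0.0349]
tool_rot: [-3.142, 0.0, -2.986]
force: [0.1, -0.0, 0.3]
grip_width: 0.0852
finger_force: 0.0
```

Call:
jog_arm:
  motion:
    - [0,0,-0.2,0,1]
    - [0,0,-0.4,0,1]
    - [0,0,-0.8,0,1]
    - [0,0,-0.8,0,1]
    - [0,0,-0.8,0,1]
    - [0,0,-0.8,0,1]
    - [0,0,0,0,1]
    - [0,0,0,0,1]
    - [0,0,0,0,1]

```text
clock: 43.2
position: [0.4952, -0.1363, 0.1487]
tool_rot: [3.141, -0.0, -2.986]
force: [1.0, -0.6, -0.3]
grip_width: 0.0856
finger_force: 0.0
```

```bash
python3 -c "
from h import *
one(); print(bot.observe()['grip_width'])"
```

```text
[ 1.  -0.6 -0.3] mz -0.069 j7 -0.005 turned 5.8214 [ 0.4952 -0.1363  0.1487] ff 0 t 43.20
0.08563170772877467
```

```bash
python3 -c "
from workcell import bot
print(bot.job_done())"
```

```text
the job is handed in; nothing more can be done
None
```

The job is handed in at 43 s: the key was turned to its stop (about 0.11 N m, held over 1 s), turned home, drawn out and reseated in the block, where its shoulder met the block at the starting height; no final picture was taken because the 200 camera calls were used up.

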